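# Clamp the portafilter in the service stand with the cam lock

## Robot

A 7-joint arm with a two-finger parallel gripper is mounted at the origin on the work surface. World frame = base frame: x ahead of the robot, y to its left, z up, the work surface at z = 0. Lengths are in m, angles in rad, forces in N, time in s.
With the tool pointing down it reaches from about 0.425 to 0.925 m from the base axis. Payload 6.8 kg.
Tool frame: the origin (TCP) lies between the finger pads; the fingertips stand 14 mm ahead of it and the grasp point (between the pads) lies 5 mm behind it; z points along the fingers, y is the line along which they close (so a half turn about z gives the same grasp; the last joint's range is limited). The gripper opens to 85 mm and grips with 20 to 120 N. Pads are 22 mm wide; open, the fingers measure 114 mm over their backs; the gripper's body (76 mm by 85 mm) begins 54 mm behind the grasp point. The pads swing forward as they close: fully open they stand 13 mm farther back than shut.
Start: joints at [1.069, 0.477, 0.022, 1.555, -0.011, 1.109, -0.083], TCP at [0.259, -0.623, 0.245] pointing down, gripper open.
Joint ranges: [-2.96, 2.96], [-0.34, 2.1], [-1.41, 1.46], [0.24, 2.44], [-1.37, 4.51], [0.17, 1.92], [-2.96, 2.96]. Speed limits (rad/s): [2.39, 2.39, 3.14, 3.14, 3.14, 3.14, 3.14].

## Interface

Orientations are given as a rotation vector (axis times angle).
In Python, from bench import r, eyes, ticket gives the robot as it stands. The module is installed in compiled form; this text tells all that it offers.
- The arm moves only by the tool arm_command, never from a script. Its argument "plan" is text: rows parted by semicolons, each of 4 numbers parted by spaces: the shift along the tool's x, y, z in m, then the turn about the tool's z in degrees. In form: tx ty tz yaw; .... A call has 1 to 20 rows; each row shifts and turns the commanded pose from where the row before left it, along the tool's axes as they then stand; what a row does not reach is not made up. A row lasts 1/8 s, in which the tool goes at most 62.5 mm and 10.7 degrees, less where a joint would pass 70% of its speed; a pose out of reach is approached as far as the arm can. A call is refused whole if a number of a shift passes 0.0625 or a number of a turn 10.7, either way. A call with a gripper value outside its range is refused whole. "hand" is the closure, from -1 (fully open) to 1 (shut), set as the call begins (left out, the last holds). The fingers move at their own pace and stop on an object; "grip_force" is the grip in N (left out, the last holds). Time passes only in rows, so rows that do not move let the fingers close. It gives the time, the measured TCP pose, the force, the opening and the grip force at its end, in the units of the state.
- r.get_obs(): the state, without advancing time (a new reading comes with each control period).
- eyes.grab_frame(name): name is "side" or "top" or "wrist"; returns (picture, depth): 420x560x3 uint8, red, green, blue; 420x560 float32, m along the optical axis (not along the pixel's ray), 0 where there is no reading.
- eyes.calibration(name): a dict with "fov_y" (degrees; the focal length in pixels is half the picture's height over the tangent of half this angle, whatever the lens; pixels are square), "cx", "cy" (the principal point, pixels), "origin" and "attitude" of the camera in the world; the wrist camera has in their place "tool_from_camera" (4x4, takes a point from camera to tool coordinates, whose origin is the TCP and whose axes are the flange's). Camera axes: x right, y up, looking along -z (the intrinsics and any distortion apply to the point x, -y, -z); pixel columns grow to the right and rows downward; lengths in m; the calibration is good to about 2 mm. A picture is of the moment at which its call begins: read the wrist's pose just before it. calibration takes no time and is no camera call.
- ticket.hand_in(): hands the job in; it is judged then, once.
The state is a dict: "clock": time; "joints": joint angles; "qvel": joint speeds; "tau": joint torques, N m; "tcp_pos": TCP position; "orientation": TCP orientation; "contact_force": force on the tool from outside, world axes, zero at the start; "moment": the same for the moment, N m; "grip_width": finger opening in m; "gripper_force": force on a finger pad.
Only numpy, scipy, OpenCV 4.12 (cv2) and the standard library are available. Lean on these libraries where they do the work, as an engineer would, in place of code of your own. Each camera call takes 0.05 s, during which the arm holds its last target. There are 200 camera calls.

## Task

Lay the wooden-handled portafilter in the service stand, its handle settled in the white V cradle and its steel head on the black rest, and let go of it without dropping it. Then push the red lever half a turn clockwise (seen from above) to its stop, so that the cam's hook draws the bolt in and the yellow jaw closes fully over the handle. Do not knock over or shift the pitcher, the tamper or the two mugs.

Things in the scene. Friction and masses are not known exactly. Their poses are not given: they have to be found in the camera images.
- portafilter: Loose portafilter, 0.27-0.47 kg, lying level on its head. Origin at underside height, below the neck; x along the handle away from the head; axis of neck and handle at z = 28 mm. Steel head: drum 68 mm across, 50 high, centre x = -55. Steel neck: 16 mm thick, x -21 to 30. Dark wood handle: 28 mm thick, x 30 to 120. Head-heavy (centre of mass near x = -35): grip the neck firmly, about 60 N.
- neck (a point): Centre of the portafilter's neck, at (4, 0, 28) mm of its frame: the place to grip from above, fingers closing across the neck. Axes as the portafilter's.
- handle_mid (a point): Middle of the portafilter's wooden handle, on its axis, at (75, 0, 28) mm of its frame. Axes as the portafilter's.
- head_bottom (a point): Centre of the flat underside of the portafilter's head, at (-55, 0, 0) mm of its frame.
- stand: Service stand, fixed to the counter; place and yaw vary. Origin under its aluminium base plate (15 mm thick); x from cradle to cam lock, y along the cradle. Cradle axis at x = -60 mm, upright cam axis at x = 60, y = 0. Base spans x -105 to 110, y -66 to 66 mm, plus a tongue 90 mm wide below the cradle line out to y = -175.
- cradle (a point): Middle of the axis the handle takes in the white V cradle: (-60, 0, 68) mm of the stand; axes as the stand's. V: 50 mm long in y, 45 degree walls 19 mm to either side, up to 66 mm height. In place, portafilter x points along stand +y, handle_mid is here (10 mm lengthways is fine) and the neck is 71 mm off towards -y, in a 75 mm gap before the head rest, free for fingers (base below at 15 mm).
- headrest (a point): Centre of the top of the black head rest, (-60, -130, 40) mm of the stand: a flat pad 90 by 74 mm on which the underside of the portafilter's head stands when the handle is in the cradle.
- jaw_lip (a point): Tip of the yellow jaw's lip, centre line (lip 50 mm long along stand y, from 84.5 to 92.5 mm height). Open, it is 20 mm from the cradle axis on the side away from the cam (stand -x), so the handle can be lowered straight past it with 6 mm to spare; closed, it is 6 mm from the axis, over the handle.
- jaw (a joint): Travel of the yellow jaw along stand +x, m: 0 open (held by a light spring, 2 to 5 N), 0.014 fully closed. A steel bolt runs from it under the cradle to the cam disc; the pin at its end is caught by the disc's brass hook and drawn in as the cam turns.
- cam (a joint): Angle of the cam lock (blue disc 104 mm across, brass spiral hook, red lever on top), rad. At 0 the lever points along stand +y; grows clockwise from above, through stand +x (1.57) to stand -y at its stop, 3.14. Starts at 0 to 0.35. The hook takes the pin at about 0.7 and has drawn it home at 2.9. 2 to 4 N at the lever's end turn it; it stays where left.
- lever_end (a point): On the red lever, 50 mm from the cam axis, mid height (56 mm above the counter). The lever is an upright blade 10 mm thick reaching 62 mm from the cam axis, from 44 to 68 mm height; only the disc and the bolt (top at 40 mm, on the cradle's side) are below it. A brass post 60 mm high stops it at its end.
- cam_axis (a point): On the upright cam axis, 56 mm above the counter. Axes as the stand's.
- pitcher: Steel milk pitcher, 80 mm across, 100 mm high, loose bystander. Origin at the centre of its base.
- tamper: Wooden tamper, 58 mm across, 82 mm high, loose bystander. Origin at the centre of its base.
- cup_a: White mug, 80 mm across, 65 mm high, loose bystander. Origin at the centre of its base.
- cup_b: Black mug, 80 mm across, 65 mm high, loose bystander. Origin at the centre of its base.

How it is judged:
On the way:
1. the portafilter lies released and still in the cradle and on the head rest, the cam not yet turned (x of handle_mid in the frame of cradle between -0.005 and 0.005 m and z of handle_mid in the frame of cradle between -0.004 and 0.004 m and y of handle_mid in the frame of cradle between -0.02 and 0.02 m and z of head_bottom in the frame of headrest between -0.005 and 0.005 m and y of head_bottom in the frame of headrest below 0.03 m and angle between the x axis of portafilter and the y axis of stand, either way round below 0.08 rad and linear speed of portafilter below 0.02 m/s and contact force between the fingers and portafilter below 0.1 N and value of joint cam below 0.7 rad), for 0.2 s.
At the end, for the whole second after the job is handed in: Portafilter at rest, handle middle within 5 mm sideways, 4 mm in height, 20 mm lengthways of site cradle, in line to 0.08 rad, head underside within 5 mm of the rest's height, head on the rest's side; cam at 2.95 rad or more; jaw drawn in 12 mm or more (x of handle_mid in the frame of cradle between -0.005 and 0.005 m and z of handle_mid in the frame of cradle between -0.004 and 0.004 m and y of handle_mid in the frame of cradle between -0.02 and 0.02 m and z of head_bottom in the frame of headrest between -0.005 and 0.005 m and y of head_bottom in the frame of headrest below 0.03 m and angle between the x axis of portafilter and the y axis of stand, either way round below 0.08 rad and linear speed of portafilter below 0.02 m/s and value of joint cam above 2.95 rad and value of joint jaw above 0.012 m); the robot touches nothing.
It fails at once if the portafilter is dropped: moving faster than 0.4 m/s with no finger on it (contact force between the fingers and portafilter below 0.1 N and linear speed of portafilter above 0.4 m/s).
It fails at once if the pitcher, the tamper or a mug is shifted by more than 30 mm or knocked over (distance of any of pitcher, tamper, cup_a, cup_b from where it was at the start of the episode above 0.03 m or angle between any of pitcher, tamper, cup_a, cup_b's own z axis and vertical above 0.5 rad).
It also fails if it takes over 70 s, if anything falls off the work surface, if the arm or the gripper's body presses on something with over 40 N, if the wrist force passes 120 N, or if a joint passes its speed limit or range.

## Working session

There is one attempt and no reset: what is moved stays moved. The work goes in short steps, Python scripts to look and compute and a tool call to move; the robot and the scene stay as the last step left them, time stands still between calls to the robot, and variables do not carry over. Pictures are saved under pics/ and viewed, at most 10 in all, crops included, and the job is handed in when it is done.

Besides the shell and the picture viewer there is one more tool, called after "Call:" in YAML: its name, and indented under it one key for each argument. arm_command: Moves the arm, as the interface text tells. Its arguments: {"type":"object","properties":{"plan":{"type":"string"},"hand":{"type":"number"},"grip_force":{"type":"number"}},"required":["plan"]}

```bash
mkdir -p pics
cat > h.py <<'E'
import numpy as np, cv2
from scipy.spatial.transform import Rotation as R
from bench import r, eyes, ticket
def cam(name,obs=None):
    c=eyes.calibration(name)
    f=210/np.tan(np.radians(c["fov_y"])/2)
    if name=="wrist":
        T=np.eye(4);T[:3,:3]=R.from_rotvec(obs["orientation"]).as_matrix();T[:3,3]=obs["tcp_pos"]
        M=T@np.array(c["tool_from_camera"])
    else:
        M=np.eye(4);a=np.array(c["attitude"]);M[:3,:3]=a if a.shape==(3,3) else R.from_rotvec(a).as_matrix();M[:3,3]=c["origin"]
    return c,f,M
def cloud(name,depth,obs=None):
    c,f,M=cam(name,obs)
    v,u=np.mgrid[:420,:560]
    P=np.stack([(u-c["cx"])/f*depth,-(v-c["cy"])/f*depth,-depth],-1)
    W=P@M[:3,:3].T+M[:3,3]; W[depth<=0]=np.nan
    return W
E
python3 - <<'E'
from h import *
for n in ("top","side","wrist"): print(n,eyes.calibration(n))
o=r.get_obs();print(o)
for n in ("top","side"):
    p,d=eyes.grab_frame(n);cv2.imwrite(f"pics/{n}0.png",p[:,:,::-1]);np.savez(n+"0.npz",p=p,d=d)
    print(np.mean(d>0))
E
```

```text
top {'fov_y': 57.230046487822165, 'cx': 279.3979953506202, 'cy': 205.61851508445827, 'origin': array([ 0.54177272, -0.02464018,  1.42573004]), 'attitude': array([ 0.04681324, -0.0236339 , -1.58397701])}
side {'fov_y': 50.27455051788513, 'cx': 279.8382194201555, 'cy': 212.5989202570638, 'origin': array([-0.01125363,  0.76883849,  0.87942537]), 'attitude': array([ 0.36637872, -1.09412509, -2.23013687])}
wrist {'fov_y': 65.6907690219182, 'cx': 279.64944638829223, 'cy': 208.1131669040893, 'tool_from_camera': array([[ 2.29034289e-04,  9.54386619e-01,  2.98573491e-01,
         7.56974742e-02],
       [ 9.99999158e-01,  1.62701365e-04, -1.28716753e-03,
         3.42973018e-04],
       [-1.27703378e-03,  2.98573535e-01, -9.54385778e-01,
        -1.27810487e-01],
       [ 0.00000000e+00,  0.00000000e+00,  0.00000000e+00,
         1.00000000e+00]])}
{'clock': 0.0, 'joints': array([ 1.06890346,  0.47781307,  0.02232589,  1.55648385, -0.01154623,
        1.10929186, -0.08312774]), 'qvel': array([-1.74380597e-03,  2.88938782e-05, -2.86237734e-05,  3.47388172e-04,
        1.73202775e-03,  9.16970427e-05, -6.06257269e-04]), 'tau': array([-7.58871756e-04, -5.96462774e+01,  1.60784885e+00, -2.81205118e+01,
        1.24314669e-02,  9.21632949e-03,  5.04914578e-05]), 'tcp_pos': array([ 0.25877558, -0.62279405,  0.24430304]), 'orientation': array([-3.07911899e+00, -6.14201918e-01,  7.15429187e-04]), 'contact_force': array([-0.76309934, -0.46651216,  0.42018642]), 'moment': array([0.00722128, 0.00244491, 0.01227261]), 'gripper_force': 0.0, 'grip_width': 0.08511440446546356}
0.9957695578231293
0.9959013605442177
```

View pics/top0.png

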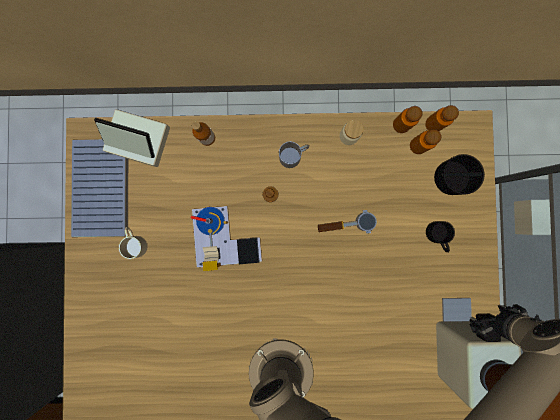

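View pics/side0.png

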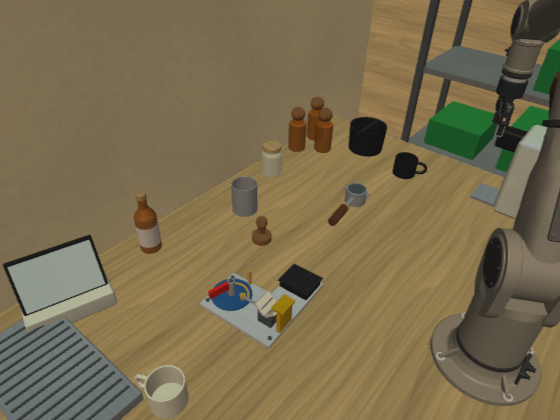

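Top view: the stand is at left, with cam (210,221), cradle (211,254), head rest (247,250) and the red lever pointing left. The portafilter head is at (366,222) and its handle end at (318,227). Next I measure all of these in world coordinates.

Run:
```python
from h import *
for n in ("top","side"):
    z=np.load(n+"0.npz");p,d=z["p"],z["d"];W=cloud(n,d);hsv=cv2.cvtColor(p,cv2.COLOR_RGB2HSV).astype(int)
    H,S,V=[hsv[...,i] for i in range(3)]
    X,Y,Z=[W[...,i] for i in range(3)]
    st=(X>.3)&(X<.75)&(Y>.0)&(Y<.4)
    pf=(X>.4)&(X<.75)&(Y>-.42)&(Y<-.08)
    def rep(nm,m):
        q=W[m]
        if len(q)<5: print(n,nm,len(q));return
        c=np.median(q,0);xy=q[:,:2];e=np.linalg.svd(xy-xy.mean(0),full_matrices=False)[2][0]
        print(n,nm,len(q),q.mean(0).round(4),"zmed",c[2].round(4),"min",q.min(0).round(3),"max",q.max(0).round(3),"ax",np.degrees(np.arctan2(e[1],e[0])).round(1))
    rep("counter",(X>.35)&(X<.45)&(Y>-.1)&(Y<.1))
    rep("blue",st&(H>100)&(H<120)&(S>150))
    rep("red",st&((H<6)|(H>174))&(S>180)&(V>120)&(Z>.045))
    rep("yellow",st&(H>20)&(H<28)&(S>180)&(Z>.06)&(X<.5))
    rep("black",st&(V<50)&(Z>.03)&(Z<.06))
    rep("base",st&(Z>.008)&(Z<.022)&(S<60))
    rep("pf",pf&(Z>.012))
    rep("handle",pf&(Z>.015)&(Z<.06)&(S>100))
    rep("head",pf&(Z>.045)&(S<80))
    rep("neck",pf&(Z>.02)&(Z<.04)&(S<80))
```

```text
top counter 1507 [4.004e-01 4.000e-04 4.100e-03] zmed 0.0012 min [ 0.35  -0.1   -0.009] max [0.45 0.1  0.05] ax -90.5
top blue 455 [0.5523 0.2476 0.0235] zmed 0.0231 min [0.4   0.081 0.015] max [0.603 0.301 0.044] ax -135.8
top red 37 [0.562  0.2839 0.0683] zmed 0.0676 min [0.555 0.258 0.062] max [0.57  0.309 0.076] ax 76.6
top yellow 130 [0.3981 0.238  0.0933] zmed 0.0932 min [0.382 0.213 0.085] max [0.414 0.262 0.1  ] ax -84.9
top black 496 [0.4442 0.1142 0.0408] zmed 0.0408 min [0.399 0.074 0.032] max [0.559 0.242 0.05 ] ax -146.9
top base 1218 [0.474  0.2235 0.0156] zmed 0.0156 min [0.388 0.065 0.008] max [0.607 0.319 0.022] ax 60.9
top pf 592 [ 0.5381 -0.2653  0.0441] zmed 0.0458 min [ 0.502 -0.348  0.013] max [ 0.707 -0.142  0.061] ax -82.6
top handle 197 [ 0.5276 -0.1871  0.0392] zmed 0.04 min [ 0.511 -0.232  0.021] max [ 0.546 -0.142  0.051] ax 97.4
top head 283 [ 0.5443 -0.3148  0.051 ] zmed 0.0512 min [ 0.505 -0.348  0.045] max [ 0.58  -0.283  0.061] ax -157.3
top neck 66 [ 0.538  -0.2666  0.0337] zmed 0.0347 min [ 0.509 -0.328  0.02 ] max [ 0.574 -0.233  0.04 ] ax 99.7
sid
[... 391 characters left out ...]
max [0.411 0.266 0.099] ax 96.9
side black 796 [0.4391 0.1201 0.0401] zmed 0.0406 min [0.396 0.073 0.03 ] max [0.486 0.263 0.052] ax 103.4
side base 2117 [0.468  0.2483 0.0154] zmed 0.0154 min [0.383 0.066 0.008] max [0.606 0.322 0.022] ax 51.6
side pf 653 [ 0.5308 -0.2573  0.04  ] zmed 0.0411 min [ 0.5   -0.349  0.012] max [ 0.583 -0.138  0.057] ax 96.5
side handle 229 [ 0.5216 -0.1787  0.0367] zmed 0.0387 min [ 0.506 -0.236  0.018] max [ 0.541 -0.138  0.048] ax 95.2
side head 225 [ 0.5404 -0.31    0.0508] zmed 0.051 min [ 0.507 -0.349  0.045] max [ 0.575 -0.28   0.057] ax 120.3
side neck 123 [ 0.53   -0.284   0.0317] zmed 0.0328 min [ 0.506 -0.327  0.02 ] max [ 0.581 -0.243  0.04 ] ax 54.8
```

Call:
arm_command:
  plan: "0 0 0 -10.7;0 0 0 -10.7;0 0 0 -10.7;0 0 0 -10.7;0 0 0 -10.7;0 0 0 -10.7;0 0 0 -10.7;0.0275 0.027 0 0;0.0275 0.027 0 0;0.0275 0.027 0 0;0.0275 0.027 0 0;0.0275 0.027 0 0;0.0275 0.027 0 0;0.0275 0.027 0 0;0.0275 0.027 0 0;0.0275 0.027 0 0;0.0275 0.027 0 0;0.0275 0.027 0 0;0.0275 0.025 0 0"
  hand: -1
  grip_force: 60

```text
clock: 2.48
tcp_pos: [0.5358, -0.2532, 0.2449]
orientation: [-2.072, -2.361, 0.0]
contact_force: [0.2, 0.3, -0.6]
grip_width: 0.0854
gripper_force: 0.0
```

```bash
cat >> h.py <<'E'
def pose():
    o=r.get_obs();M=R.from_rotvec(o["orientation"]).as_matrix()
    return o,M,np.degrees(np.arctan2(M[1,0],M[0,0]))
def todo(target,yaw,o,M,a):
    "shift in tool axes as they stand after turning to yaw; turn about tool z"
    c,s=np.cos(np.radians(yaw)),np.sin(np.radians(yaw))
    d=np.array(target)-o["tcp_pos"]
    print("shift after turn",(np.array([c*d[0]+s*d[1],s*d[0]-c*d[1],-d[2]])).round(4),"turn",round((a-yaw+180)%360-180,2))
E
python3 - <<'E'
from h import *
o,M,a=pose();print(o["clock"],o["tcp_pos"],a,o["joints"].round(2),M[:,2].round(3))
p,d=eyes.grab_frame("wrist");cv2.imwrite("pics/w1.png",p[:,:,::-1])
W=cloud("wrist",d,o);X,Y,Z=W[...,0],W[...,1],W[...,2]
S=cv2.cvtColor(p,cv2.COLOR_RGB2HSV)[...,1]
reg=(X>.45)&(X<.62)&(Y>-.36)&(Y<-.1)
for nm,m in (("head",reg&(Z>.046)&(Z<.056)),("handle",reg&(Z>.03)&(Z<.046)&(S>100)),("neck",reg&(Z>.025)&(Z<.042)&(S<80))):
    q=W[m]
    if len(q)==0: print(nm,0);continue
    e=np.linalg.svd(q[:,:2]-q[:,:2].mean(0),full_matrices=False)[2][0]
    print(nm,len(q),q.mean(0).round(4),q.min(0).round(3),q.max(0).round(3),np.degrees(np.arctan2(e[1],e[0])))
E
```

```text
2.475 [ 0.53584836 -0.25320101  0.24491131] 97.4628396164157 [ 0.66  0.38 -0.42  1.74  0.17  1.07  0.32] [-0.001  0.    -1.   ]
head 2856 [ 0.5411 -0.3147  0.0499] [ 0.508 -0.35   0.046] [ 0.575 -0.283  0.053] -84.41142882913302
handle 2518 [ 0.5247 -0.1868  0.0385] [ 0.501 -0.329  0.03 ] [ 0.544 -0.142  0.043] -83.3486381062629
neck 896 [ 0.5357 -0.2691  0.0346] [ 0.5   -0.328  0.025] [ 0.582 -0.234  0.042] -78.57516101087428
```

View pics/w1.png

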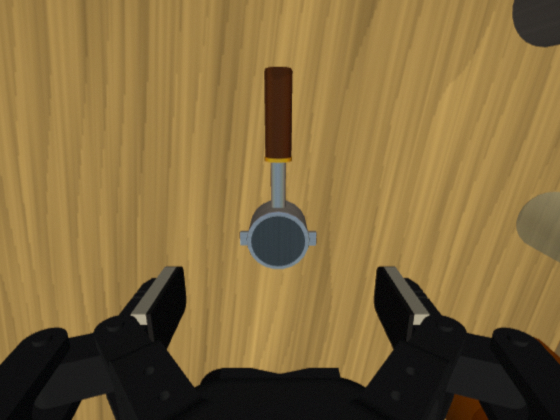

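Wrist view: the portafilter stands upright in the picture at column 278, with its neck at rows 162–205 and its head at (278,240). The tool is already aligned with it to within 2 mm, so I descend and grip.

Call:
arm_command:
  plan: "-0.003 -0.0015 0.03 0;0 0 0.03 0;0 0 0.03 0;0 0 0.03 0;0 0 0.03 0;0 0 0.03 0;0 0 0.02 0;0 0 0.014 0;0 0 0.008 0;0 0 0 0;0 0 0 0"

```text
clock: 3.9
tcp_pos: [0.5349, -0.2577, 0.0241]
orientation: [2.071, 2.36, 0.001]
contact_force: [0.6, 0.2, -0.6]
grip_width: 0.0856
gripper_force: 0.0
```

Call:
arm_command:
  plan: "0 0 0 0;0 0 0 0;0 0 0 0;0 0 0 0;0 0 0 0;0 0 0 0;0 0 0 0;0 0 0 0"
  hand: 1
  grip_force: 65

```text
clock: 4.9
tcp_pos: [0.5344, -0.2574, 0.0234]
orientation: [2.072, 2.361, 0.0]
contact_force: [-1.2, 1.7, 3.6]
grip_width: 0.0139
gripper_force: 63.3
```

Call:
arm_command:
  plan: "0 0 -0.01 0;0 0 -0.025 0;0 0 -0.035 0;0 0 -0.035 0;0 0 -0.035 0;0 0 -0.035 0;0 0 -0.03 0;0.01 0 -0.01 0;0.02 0.001 0 0;0.033 0.001 0 0;0.035 0.0015 0 0;0.035 0.0015 0 0;0.035 0.0015 0 0;0.035 0.0015 0 0;0.035 0.0015 0 0;0.035 0.0015 0 0;0.035 0.0015 0 0;0.035 0.0015 0 0;0.03 0.001 0 0;0.015 0.001 0 0"

```text
clock: 7.4
tcp_pos: [0.4977, 0.1319, 0.237]
orientation: [-2.066, -2.364, 0.002]
contact_force: [-0.1, -0.2, -4.1]
grip_width: 0.0141
gripper_force: 63.5
```

Call:
arm_command:
  plan: "0 0 0 0;0 0 0 0"

```text
clock: 7.65
tcp_pos: [0.4997, 0.1279, 0.2378]
orientation: [2.074, 2.36, -0.002]
contact_force: [-0.0, -1.2, -4.3]
grip_width: 0.0141
gripper_force: 63.5
```

Run:
```python
from h import *
o,M,a=pose();print(o["clock"],o["tcp_pos"],a,o["joints"].round(2),M[:,2].round(3),o["gripper_force"],o["contact_force"])
p,d=eyes.grab_frame("wrist");cv2.imwrite("pics/w2.png",p[:,:,::-1])
np.savez("w2.npz",p=p,d=d,tcp=o["tcp_pos"],ori=o["orientation"])
```

```text
7.65 [0.49968437 0.12790203 0.23777492] 97.38145852508669 [ 0.15  0.28 -0.62  1.91  0.19  1.01 -0.42] [-0.001 -0.001 -1.   ] 63.493781089782715 [-0.03194439 -1.19118337 -4.32308052]
```

View pics/w2.png

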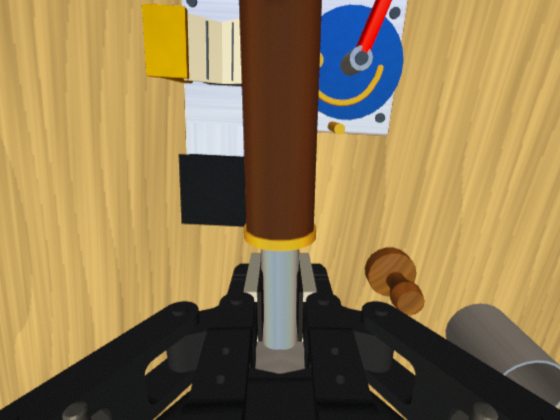

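Wrist view: the handle is held straight at column 280. To its left are the yellow jaw (165,40), the white V (215,45) and the black rest (213,190). To its right are the cam cap (361,58) and the red lever. I measure the stand pose and the tilt in hand.

Run:
```python
from h import *
z=np.load("w2.npz");p,d=z["p"],z["d"];o={"tcp_pos":z["tcp"],"orientation":z["ori"]}
W=cloud("wrist",d,o);X,Y,Z=[W[...,i] for i in range(3)]
hsv=cv2.cvtColor(p,cv2.COLOR_RGB2HSV).astype(int);H,S,V=[hsv[...,i] for i in range(3)]
v,u=np.mgrid[:420,:560]
def rect(nm,m,zr=None):
    q=W[m].astype(np.float32)
    rr=cv2.minAreaRect(np.ascontiguousarray(q[:,:2])*1000)
    print(nm,len(q),"mean",q.mean(0).round(4),"z",np.median(q[:,2]).round(4),"rect",np.round(rr[0],1),np.round(rr[1],1),round(rr[2],2))
yel=(H>18)&(H<30)&(S>180)&(u<190)&(Z>.083)
rect("yellow top",yel)
bl=(V<45)&(u<245)&(v>140)&(v<240)&(Z>.035)&(Z<.047)
rect("rest",bl)
blue=(H>100)&(H<125)&(S>150)&(u>318)&(Z>.01)&(Z<.05); rect("blue",blue)
q=W[blue]; print("disc bounds",q.min(0).round(4),q.max(0).round(4))
red=((H<6)|(H>174))&(S>180)&(u>350)&(Z>.05); rect("red",red)
# line fits of edges: rest left/bottom/top edges
def edge(pts):
    vx,vy,x0,y0=cv2.fitLine(np.array(pts,np.float32),cv2.DIST_HUBER,0,.01,.01).ravel()
    return np.degrees(np.arctan2(vy,vx)).round(2),(x0.round(4),y0.round(4))
rows=range(165,218);print("rest left",edge([W[i,np.where(bl[i])[0][1],:2] for i in rows if bl[i].any()]))
cols=range(188,240)
print("rest bottom",edge([W[np.where(bl[:,j])[0][-2],j,:2] for j in cols]))
print("rest top",edge([W[np.where(bl[:,j])[0][1],j,:2] for j in cols]))
y2=yel
print("jaw right",edge([W[i,np.where(y2[i])[0][-2],:2] for i in range(10,70) if y2[i].any()]))
# dark base: base bottom right edge
# handle axis
h=(S>100)&(u>240)&(u<322)&(Z>.18); 
for a,b in((5,40),(100,130),(190,220)):
    k=h&(v>=a)&(v<b)&(abs(u-281)<6);print("handle top rows",a,W[k].mean(0).round(4))
k=(v>255)&(v<330)&(abs(u-281)<5);print("neck",[W[k&(v>=a)&(v<a+15)].mean(0).round(4) for a in(255,300,330-15)])
print("rows z across V at row 45:",[(int(j),W[45,j].round(4).tolist()) for j in range(190,242,5)])
```

```text
yellow top 3132 mean [0.3972 0.2382 0.0916] z 0.0917 rect [396.5 237.7] [32.6 50.2] 4.64
rest 4321 mean [0.4311 0.1118 0.0395] z 0.0395 rect [431.2 110.6] [66.3 72.8] 4.68
blue 5946 mean [0.5579 0.2525 0.0213] z 0.0213 rect [562.5 251.4] [ 80.8 101.4] 6.99
disc bounds [0.5176 0.1988 0.0182] [0.6028 0.3012 0.0398]
red 726 mean [0.5574 0.2763 0.0656] z 0.0669 rect [558.  275.9] [42.1  9.7] 76.81
rest left (np.float32(-85.53), (np.float32(0.4004), np.float32(0.1049)))
rest bottom (np.float32(4.8), (np.float32(0.4347), np.float32(0.0764)))
rest top (np.float32(4.69), (np.float32(0.4343), np.float32(0.1461)))
jaw right (np.float32(-85.6), (np.float32(0.412), np.float32(0.2414)))
handle top rows 5 [0.4869 0.2267 0.2562]
handle top rows 100 [0.4904 0.2004 0.2559]
handle top rows 190 [0.4943 0.1701 0.2556]
neck [array([nan, nan, nan]), array([nan, nan, nan]), array([0.5013, 0.117 , 0.2494])]
rows z across V at row 45: [(190, [0.4102, 0.2408, 0.0702]), (195, [0.4132, 0.2418, 0.0663]), (200, [0.4166, 0.2427, 0.0632]), (205, [0.4197, 0.2439, 0.0586]), (210, [0.4232, 0.2449, 0.0552]), (215, [0.4269, 0.2459, 0.0521]), (220, [0.4307, 0.2468, 0.0494]), (225, [0.4354, 0.2472, 0.0509]), (230, [0.4405, 0.247, 0.0558]), (235, [0.4456, 0.2467, 0.0618]), (240, [0.4742, 0.2203, 0.2475])]
```

Call:
arm_command:
  plan: "0 0 0 1.35;0 0 0 1.35;0.008 -0.01 0 0;0.012 -0.014 0 0;0.012 -0.015 0 0;0.01 -0.0125 0 0;0.005 -0.006 0 0;0 0 0.02 0;0 0 0.03 0;0 0 0.03 0;0 0 0.025 0;0 0 0.01 0;0 0 0 0;0 0 0 0"

```text
clock: 9.45
tcp_pos: [0.4394, 0.1717, 0.1243]
orientation: [2.127, 2.311, 0.003]
contact_force: [0.3, 0.5, -2.3]
grip_width: 0.0142
gripper_force: 63.5
```

Run:
```python
from h import *
o,M,a=pose();print(o["clock"],o["tcp_pos"],a,M[:,2].round(3),o["joints"].round(2))
todo((.4384,.1700,.0645),94.65,o,M,a)
p,d=eyes.grab_frame("wrist");cv2.imwrite("pics/w3.png",p[:,:,::-1])
ps,ds=eyes.grab_frame("side");cv2.imwrite("pics/s3.png",cv2.resize(ps[200:380,150:390],None,fx=3,fy=3)[:,:,::-1])
W=cloud("wrist",d,o);hsv=cv2.cvtColor(p,cv2.COLOR_RGB2HSV);S=hsv[...,1];v,u=np.mgrid[:420,:560]
k=(abs(u-281)<6)&(S>100)
for a in (5,60,110,160,200):print(W[k&(v>=a)&(v<a+15)].mean(0).round(4))
```

```text
9.45 [0.43935706 0.17174744 0.12426467] 94.75319155453495 [ 0.002  0.001 -1.   ] [ 0.01  0.38 -0.6   2.11  0.31  0.74 -0.72]
shift after turn [-0.0017 -0.0011  0.0598] turn 0.1
[0.4309 0.2736 0.1429]
[nan nan nan]
[0.4334 0.2438 0.1425]
[nan nan nan]
[0.436  0.2132 0.1421]
```

View pics/s3.png

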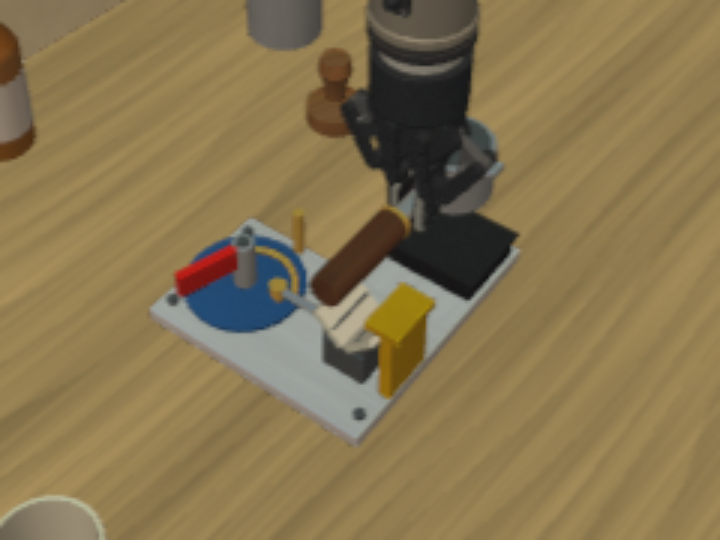

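The side crop shows the level handle above the V cradle, clear of the jaw, with the lever still at its start. About 1 mm sideways to correct; then down.

Call:
arm_command:
  plan: "-0.0015 -0.001 0.01 0.1;0 0 0.015 0;0 0 0.015 0;0 0 0.008 0;0 0 0.004 0;0 0 0 0;0 0 0.003 0;0 0 0.002 0;0 0 0 0;0 0 0 0"

```text
clock: 10.8
tcp_pos: [0.4378, 0.1698, 0.0664]
orientation: [2.129, 2.31, 0.0]
contact_force: [0.2, 0.1, -3.8]
grip_width: 0.0139
gripper_force: 63.5
```

Call:
arm_command:
  plan: "0 0 0.001 0;0 0 0.001 0;0 0 0 0;0 0 0 0"

```text
clock: 11.3
tcp_pos: [0.4378, 0.1698, 0.0643]
orientation: [2.129, 2.31, 0.0]
contact_force: [0.8, 0.6, -1.9]
grip_width: 0.014
gripper_force: 63.5
```

Call:
arm_command:
  plan: "0 0 0.0007 0;0 0 0 0;0 0 0 0"

```text
clock: 11.68
tcp_pos: [0.438, 0.17, 0.0638]
orientation: [2.129, 2.31, 0.001]
contact_force: [0.6, 2.0, -0.2]
grip_width: 0.0137
gripper_force: 64.0
```

Call:
arm_command:
  plan: "0 0 0.0003 0;0 0 0 0"
  grip_force: 20

```text
clock: 11.92
tcp_pos: [0.4381, 0.17, 0.0636]
orientation: [2.129, 2.31, 0.001]
contact_force: [0.6, 0.6, 3.3]
grip_width: 0.0141
gripper_force: 64.3
```

Call:
arm_command:
  plan: "0 0 0 0;0 0 0 0;0 0 0 0;0 0 0 0;0 0 0 0;0 0 0 0;0 0 0 0"
  hand: -0.3

```text
clock: 12.8
tcp_pos: [0.4377, 0.1698, 0.0633]
orientation: [2.129, 2.31, -0.0]
contact_force: [0.1, -0.4, 0.4]
grip_width: 0.0556
gripper_force: 0.0
```

Run:
```python
from h import *
o,M,a=pose();print(o["clock"],o["tcp_pos"],o["grip_width"],o["gripper_force"])
p,d=eyes.grab_frame("wrist")
W=cloud("wrist",d,o);hsv=cv2.cvtColor(p,cv2.COLOR_RGB2HSV);S=hsv[...,1];v,u=np.mgrid[:420,:560]
k=(abs(u-281)<6)&(S>100)
for a in (5,60,110,200):print(W[k&(v>=a)&(v<a+15)].mean(0).round(4))
ps,ds=eyes.grab_frame("side");cv2.imwrite("pics/s4.png",cv2.resize(ps[200:380,150:390],None,fx=3,fy=3)[:,:,::-1])
```

```text
12.8 [0.43774067 0.16977131 0.06329854] 0.055599681435634284 0.0
[0.4294 0.2719 0.0808]
[0.4307 0.2568 0.0809]
[nan nan nan]
[0.4345 0.2112 0.0809]
```

View pics/s4.png

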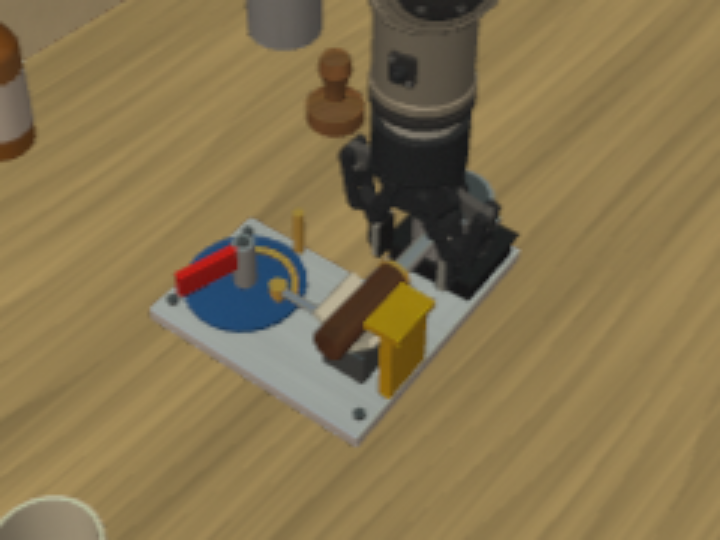

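The side crop shows the handle in the V and the head on the rest. The handle top is level at 81 mm (axis about 67), the fingers are free of it, and the cam has not been turned. Now I lift off, close the hand, and go behind the lever.

Call:
arm_command:
  plan: "0 0 0 0;0 0 -0.01 0;0 0 -0.02 0;0 0 -0.03 0;0 0 -0.03 0;0 0 -0.03 0;0 0 -0.03 0;0 0 -0.03 0;0 0 -0.01 0;0 0 0 -10.3;0 0 0 -10.3;0 0 0 -10.3;0 0 0 -10.3;0 0 0 -10.3;0 0 0 -10.3;0 0 0 -10.2"

```text
clock: 14.9
tcp_pos: [0.4372, 0.1696, 0.2527]
orientation: [-0.355, -3.12, 0.001]
contact_force: [0.6, -0.8, -0.7]
grip_width: 0.0553
gripper_force: 0.0
```

Call:
arm_command:
  plan: "-0.007 0.016 0 0;-0.01 0.023 0 0;-0.01 0.023 0 0;-0.01 0.023 0 0;-0.01 0.023 0 0;-0.01 0.023 0 0;-0.01 0.023 0 0;0 0 0 0;0 0 0 0"
  hand: 1

```text
clock: 16.02
tcp_pos: [0.5378, 0.3035, 0.2527]
orientation: [-0.364, -3.119, 0.002]
contact_force: [0.2, -0.4, -0.7]
grip_width: -0.0001
gripper_force: 0.0
```

Run:
```python
from h import *
o,M,a=pose();print(o["clock"],o["tcp_pos"],a,o["joints"].round(2),M[:,2].round(3),o["grip_width"])
todo((.5384,.3052,.062),166.7,o,M,a)
p,d=eyes.grab_frame("wrist");cv2.imwrite("pics/w5.png",p[:,:,::-1])
W=cloud("wrist",d,o);X,Y,Z=[W[...,i] for i in range(3)]
hsv=cv2.cvtColor(p,cv2.COLOR_RGB2HSV).astype(int);H,S,V=[hsv[...,i] for i in range(3)]
m=((H<6)|(H>174))&(S>180)&(Z>.063)&(Z<.073)&(X>.5)
q=np.ascontiguousarray(W[m][:,:2].astype(np.float32)*1000);print(len(q),q.mean(0),cv2.minAreaRect(q))
c,f,Mc=cam("wrist",o)
def px(P):
    q=Mc[:3,:3].T@(np.array(P)-Mc[:3,3]);return (c["cx"]+f*q[0]/-q[2],c["cy"]-f*q[1]/-q[2])
print("axis px",px((.5522,.2505,.068)),"P0 px",px((.5384,.3052,.056)))
b=(H>100)&(H<125)&(S>150)&(Z>.01)&(Z<.03)
q=np.ascontiguousarray(W[b][:,:2].astype(np.float32)*1000);print("disc",cv2.minEnclosingCircle(q))
```

```text
16.025 [0.53775895 0.30345745 0.25266797] 166.67127535575275 [-0.04  0.49 -0.8   1.65  0.38  1.16  0.41] [-0.001 -0.001 -1.   ] -7.353980050082543e-05
shift after turn [-0.0002  0.0018  0.1907] turn -0.03
495 [559.4005  283.27298] ((559.6487426757812, 282.3294677734375), (55.883087158203125, 9.20053482055664), 75.63650512695312)
axis px (np.float64(233.17061453335225), np.float64(212.86195106866208)) P0 px (np.float64(282.6542061786433), np.float64(185.05461165725376))
disc ((551.7656860351562, 250.0625), 51.174224853515625)
```

View pics/w5.png

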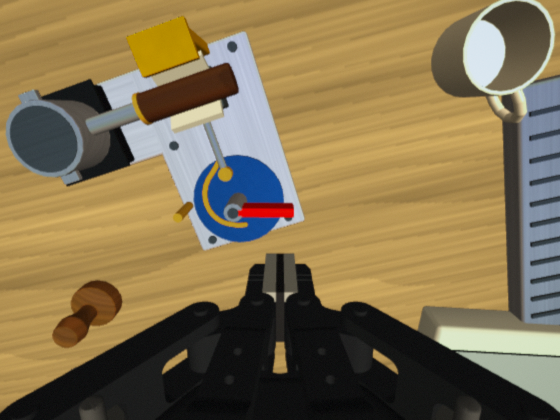

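Wrist view: the portafilter lies well in the stand. The lever runs from cap (233,212) to its end (293,211), and the spot just above it (ccw side) is clear. The disc centre agrees with my cam axis, so I go down behind the lever.

Call:
arm_command:
  plan: "0 0.0015 0.02 0;0 0 0.03 0;0 0 0.03 0;0 0 0.03 0;0 0 0.03 0;0 0 0.025 0;0 0 0.015 0;0 0 0.01 0;0 0 0 0;-0.004 0 0 0;-0.003 0 0 0;-0.002 0 0 0;0 0 0 0"

```text
clock: 17.7
tcp_pos: [0.5479, 0.3035, 0.0635]
orientation: [0.365, 3.12, 0.0]
contact_force: [-0.1, -0.1, -0.5]
grip_width: 0.0
gripper_force: 0.0
```

Call:
arm_command:
  plan: "-0.004 0.0011 0 4.5;-0.004 0.0011 0 4.5;-0.004 0.0011 0 4.5;-0.004 0.0011 0 4.5;-0.004 0.0011 0 4.5;-0.004 0.0011 0 4.5;-0.004 0.0011 0 4.5;-0.004 0.0011 0 4.5;-0.004 0.0011 0 4.5;-0.004 0.0011 0 4.5"

```text
clock: 18.95
tcp_pos: [0.585, 0.2928, 0.0634]
orientation: [-1.532, -2.741, -0.002]
contact_force: [-1.8, 3.2, -1.7]
grip_width: -0.0001
gripper_force: 1.7
```

```bash
cat > st.py <<'E'
from h import *
o,M,a=pose();C=np.array([.552,.2503,0]);
g=M.T@(C-o["tcp_pos"]);print("yaw",a,"cam axis in tool (want -.016 -.050)",g.round(4),"cam if touching",np.radians(94.65-(a-90)),"F",o["contact_force"].round(1),"q",o["joints"].round(2),o["clock"])
E
python3 st.py
```

```text
yaw 121.60794547827162 cam axis in tool (want -.016 -.050) [-0.0191 -0.0504  0.0633] cam if touching 1.1002914186259396 F [-1.8  3.2 -1.7] q [-0.21  0.7  -0.49  1.71  0.41  0.84 -0.34] 18.95
```

Call:
arm_command:
  plan: "-0.0042 0.0011 0 4.5;-0.0042 0.0011 0 4.5;-0.0042 0.0011 0 4.5;-0.004 0.0011 0 4.5;-0.004 0.0011 0 4.5;-0.004 0.0011 0 4.5;-0.004 0.0011 0 4.5;-0.004 0.0011 0 4.5;-0.004 0.0011 0 4.5;-0.004 0.0011 0 4.5;-0.004 0.0011 0 4.5;-0.004 0.0011 0 4.5;-0.004 0.0011 0 4.5;-0.004 0.0011 0 4.5;-0.004 0.0011 0 4.5;-0.004 0.0011 0 4.5;-0.004 0.0011 0 4.5"

```text
clock: 21.08
tcp_pos: [0.5996, 0.2275, 0.0635]
orientation: [-2.901, -1.203, -0.005]
contact_force: [3.2, 2.6, -2.8]
grip_width: -0.0002
gripper_force: 2.0
```

```bash
python3 st.py
```

```text
yaw 45.06473461620419 cam axis in tool (want -.016 -.050) [-0.0177 -0.0498  0.0635] cam if touching 2.4362224682173035 F [ 3.2  2.6 -2.8] q [-0.34  0.63 -0.16  1.76  0.14  0.75 -1.36] 21.075
```

Continue to 2.98 or so (7 rows), then creep.

Call:
arm_command:
  plan: "-0.004 0.0011 0 4.5;-0.004 0.0011 0 4.5;-0.004 0.0011 0 4.5;-0.004 0.0011 0 4.5;-0.004 0.0011 0 4.5;-0.004 0.0011 0 4.5;-0.004 0.0011 0 4.5;-0.0018 0.0005 0 2;0 0 0 0"

```text
clock: 22.2
tcp_pos: [0.5775, 0.2046, 0.0634]
orientation: [-3.125, -0.321, -0.0]
contact_force: [0.7, 0.6, 0.4]
grip_width: 0.0004
gripper_force: 0.4
```

```bash
python3 st.py
```

```text
yaw 11.728561414770997 cam axis in tool (want -.016 -.050) [-0.0157 -0.0499  0.0635] cam if touching 3.0180484505974112 F [0.7 0.6 0.4] q [-0.43  0.59 -0.02  1.84  0.01  0.71 -1.82] 22.2
```

Call:
arm_command:
  plan: "-0.0018 0.0005 0 2;-0.0018 0.0005 0 2;0 0 0 0;0 0 0 0"

```text
clock: 22.7
tcp_pos: [0.5742, 0.2026, 0.0633]
orientation: [3.134, 0.21, -0.0]
contact_force: [1.2, 2.0, 0.3]
grip_width: -0.0002
gripper_force: 0.7
```

Call:
arm_command:
  plan: "-0.0015 0.0003 0 1.5;0 0 0 0;0 0 0 0"

```text
clock: 23.08
tcp_pos: [0.5728, 0.202, 0.0633]
orientation: [3.137, 0.169, 0.0]
contact_force: [3.5, 1.3, 0.4]
grip_width: -0.0002
gripper_force: 1.1
```

Call:
arm_command:
  plan: "-0.0015 0 0 0;0 0 0 0;0 0 0 0"

```text
clock: 23.45
tcp_pos: [0.5722, 0.2019, 0.0634]
orientation: [-3.137, -0.168, -0.003]
contact_force: [4.8, 1.6, -2.5]
grip_width: 0.0002
gripper_force: 2.5
```

```bash
python3 st.py
```

```text
yaw 6.147358600516739 cam axis in tool (want -.016 -.050) [-0.015  -0.0502  0.0634] cam if touching 3.1154588159277217 F [ 4.8  1.6 -2.5] q [-0.45  0.59  0.01  1.86 -0.01  0.7  -1.9 ] 23.45
```

Call:
arm_command:
  plan: "-0.002 0 0 0;0 0 0 0;0 0 0 0"

```text
clock: 23.82
tcp_pos: [0.572, 0.2019, 0.0636]
orientation: [-3.136, -0.168, -0.008]
contact_force: [10.2, 3.4, -6.6]
grip_width: 0.0002
gripper_force: 5.1
```

Call:
arm_command:
  plan: "-0.003 0 0 0;0 0 0 0;0 0 0 0"

```text
clock: 24.2
tcp_pos: [0.5717, 0.2018, 0.0639]
orientation: [-3.135, -0.167, -0.017]
contact_force: [18.9, 3.5, -13.4]
grip_width: -0.0001
gripper_force: 8.7
```

At the stop. I back off, lift and check.

Call:
arm_command:
  plan: "0.006 0 0 0;0.01 0 0 0;0.01 0 0 0;0 0 -0.02 0;0 0 -0.03 0;0 0 -0.04 0;0 0 -0.04 0;0 0 -0.04 0;0 0 -0.03 0;0.03 0 0 0;0.03 0 0 0;0 0 0 0;0 0 0 0;0 0 0 0"

```text
clock: 25.95
tcp_pos: [0.6509, 0.2108, 0.2638]
orientation: [-3.137, -0.17, 0.0]
contact_force: [0.1, -0.2, 0.5]
grip_width: 0.0003
gripper_force: 0.0
```

Run:
```python
from h import *
o,M,a=pose();print(o["clock"],o["tcp_pos"],a)
z=np.load("side0.npz")
p,d=eyes.grab_frame("side");cv2.imwrite("pics/s6.png",cv2.resize(p[200:380,150:390],None,fx=3,fy=3)[:,:,::-1])
for n in ("side","top"):
    z=np.load(n+"0.npz")
    if n=="top": p,d=eyes.grab_frame(n)
    for t,P in (("before",z),("now",{"p":p,"d":d})):
        W=cloud(n,P["d"]);hsv=cv2.cvtColor(P["p"],cv2.COLOR_RGB2HSV).astype(int);H,S,V=[hsv[...,i] for i in range(3)]
        X,Y,Z=[W[...,i] for i in range(3)];st=(X>.3)&(X<.75)&(Y>.0)&(Y<.4)
        for nm,m in (("red",st&((H<6)|(H>174))&(S>180)&(V>120)&(Z>.055)&(Z<.075)),("yellow",st&(H>20)&(H<28)&(S>180)&(Z>.087)&(Z<.099)&(X<.5)),("handle",st&(H<20)&(S>120)&(V<130)&(Z>.074)&(Z<.09)&(X<.48))):
            q=W[m]
            if len(q)<5: print(n,t,nm,len(q));continue
            e=np.linalg.svd(q[:,:2]-q[:,:2].mean(0),full_matrices=False)[2][0];print(n,t,nm,len(q),q.mean(0).round(4),np.degrees(np.arctan2(e[1],e[0])).round(1))
```

```text
25.95 [0.6509438  0.21075761 0.26379169] 6.188829421414154
side before red 75 [0.56   0.2872 0.0675] 76.7
side before yellow 244 [0.3946 0.2419 0.0929] 95.5
side before handle 2
side now red 56 [0.5537 0.2153 0.068 ] 94.0
side now yellow 260 [0.4093 0.2422 0.0927] 95.8
side now handle 187 [0.4305 0.2533 0.0807] 98.2
top before red 36 [0.5619 0.2835 0.0681] 76.7
top before yellow 126 [0.398  0.238  0.0933] -86.8
top before handle 3
top now red 23 [0.5574 0.205  0.0679] 94.3
top now yellow 0
top now handle 0
```

View pics/s6.png

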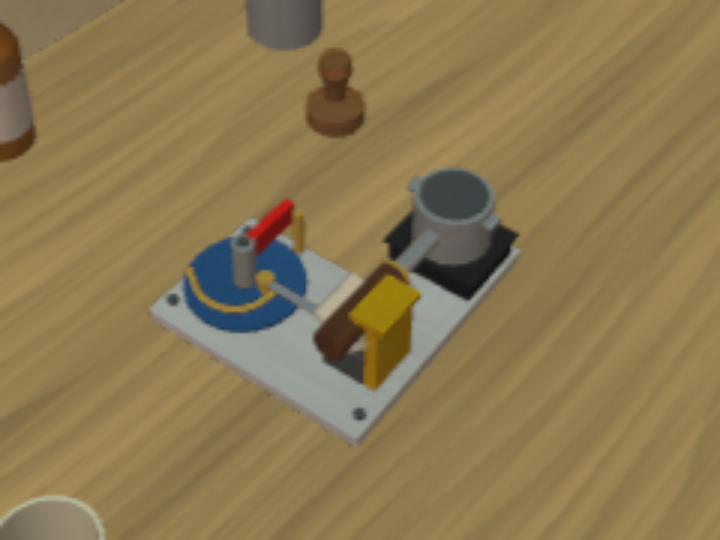

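The lever is at the post (94° against 94.65°, so cam about 3.13). The jaw moved about 14 mm over the handle, and the portafilter is in place.

```bash
python3 -c "
from bench import ticket
print(ticket.hand_in())"
```

```text
the job is handed in; nothing more can be done
None
```

The job is handed in: the portafilter lies released in the cradle and on the head rest, the lever is at its stop and the yellow jaw has closed about 14 mm over the handle; nothing touched the pitcher, tamper or mugs that I saw, though I took no separate measurement of them.

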